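# Shake the cedar pegs out of the slotted box and rebuild the stack

### The arm

A 7-joint arm with a two-finger parallel gripper is mounted at the origin on the work surface. World frame = base frame: x ahead of the robot, y to its left, z up, the work surface at z = 0. Lengths are in m, angles in rad, forces in N, time in s.
With the tool pointing down it reaches from about 0.425 to 0.95 m from the base axis. Payload 4.7 kg.
Tool frame: the origin (TCP) lies between the finger pads; the fingertips stand 25 mm ahead of it and the grasp point (between the pads) lies 6 mm ahead of it; z points along the fingers, y is the line along which they close (so a half turn about z gives the same grasp; the last joint's range is limited). The gripper opens to 85 mm and grips with 20 to 120 N. Pads are 22 mm wide; open, the fingers measure 114 mm over their backs; the gripper's body (76 mm by 85 mm) begins 54 mm behind the grasp point. The pads swing forward as they close: fully open they stand 13 mm farther back than shut.
Start: joints at [1.229, 0.469, -0.049, 1.532, 0.024, 1.141, -0.082], TCP at [0.208, -0.642, 0.256] pointing down, gripper open.
Joint ranges: [-2.59, 2.59], [-0.33, 1.99], [-1.39, 1.29], [0.1, 2.45], [-1.04, 4.18], [0.21, 1.99], [-2.66, 2.66]. Speed limits (rad/s): [2.57, 2.57, 3.14, 3.14, 3.14, 3.14, 3.14].

### API

Orientations are given as a 3x3 rotation matrix whose columns are the frame's x, y, z axes.
In Python, from rig import * gives the robot as it stands. Calls block until the motion is done:
- movep(position, orientation): joint-space move of the TCP to a pose.
- move_l(position, attitude=None, feed=0.15, until_force=None): straight line of the TCP; attitude=None keeps the orientation; feed is the mean speed in m/s. With until_force (N) it stops when the force on the tool has changed by that much, and returns True; else False.
- move_joints(angles): joint-space move.
- command_gripper(opening, newtons=None): finger opening in m; newtons is the grip in N (None keeps the last); returns when the fingers have stopped.
- sleep(seconds).
- inverse_kinematics(position, orientation): joint angles nearest the present ones, or None.
- sense(): the state.
- camera(name): name is "scene" or "top"; returns (picture, depth): 420x560x3 uint8, red, green, blue; 420x560 float32, m along the optical axis (not along the pixel's ray), 0 where there is no reading.
- camera_params(name): a dict with "K" (3x3 intrinsics, pixels), "dist" ([k1, k2, p1, p2, k3] as OpenCV has them; the pictures are not rectified), "position" and "rotation" of the camera in the world. Camera axes: x right, y down, z forward; pixel columns grow to the right and rows downward; lengths in m; the calibration is good to about 2 mm. A picture is of the moment at which its call begins. camera_params takes no time and is no camera call.
A pose or a line that the arm cannot do raises Unreachable and nothing moves.
- finish_job(): hands the job in; it is judged then, once.
The state is a dict: "time_s": time; "joint_pos": joint angles; "qd": joint speeds; "joint_efforts": joint torques, N m; "position": TCP position; "tcp_rot": TCP orientation; "wrist_force": force on the tool from outside, world axes, zero at the start; "ft_torque": the same for the moment, N m; "finger_gap": finger opening in m; "gripper_force": force on a finger pad.
Only numpy, scipy, OpenCV 4.12 (cv2) and the standard library are available. Lean on these libraries where they do the work, as an engineer would, in place of code of your own. Each camera call takes 0.05 s, during which the arm holds its last target. There are 200 camera calls.

### The job

Put cedar pegs in the little red bucket: take the brown polish case off the top of the stack and stand it on the shelf, lift out the blue slotted box (it is kept upside down, slot underneath), and tip and shake it over the bucket until every peg in it has lined up with the slot and dropped into the bucket; a peg that misses goes into the bucket too. Then set the blue box back squarely on the grey case with the slot side down, the polish case squarely on top of the box, and stand the bucket with all its pegs upright on the middle of the round cork mat. Leave the shoe trees, can, brush, polish tin and shoehorn where they are.

Things in the scene. Friction and masses are not known exactly. Their poses are not given: they have to be found in the camera images.
- base: grey shoe-care case, a closed block 150 (x) x 100 (y) x 45 mm high with a rubber top, fixed to the shelf; foot of the stack. Origin: centre of its underside; z up.
- cedarbox: blue box 110 (x) x 62 (y) x 56 mm high, 0.2 kg, walls 4 mm, clear plate on top; kept upside down, slot face on the grey case. Origin: centre of its underside (slot face), z up. Inside, the floor is flat, 3 mm thick: level, the pegs stay put; with the -x end tipped 40 to 50 degrees down they roll or slide towards the slot. Grip across y.
- slot (a point): middle of the slot mouth, 17 (x) x 54 (y) mm, in the box's underside, 42.5 mm from the box's origin towards -x, beside the end wall that has a yellow mark outside; axes as the box's. A peg lying across the box (along y) falls through; pegs lying lengthwise or jammed side by side catch on the end wall until rocking and shaking free them.
- polishcase: dark brown polish case with two round inlays on top, a closed block 116 (x) x 64 (y) x 26 mm (30 mm over the inlays, which are only seen), 0.25 kg, lying on the blue box at the start. Origin: centre of its underside, z up.
- bucket: red plastic bucket, 80 mm high, outside diameter 66 mm from 45 mm up to the rim, narrowing to 54 mm at the foot, wall 3 mm, floor 4 mm, 0.12 kg. Origin: centre of its underside, z up. Its thin wire bail is only seen. Can be gripped across its whole rim from above.
- mat: round cork mat, 110 mm across, 4 mm thick, fixed. Origin: centre of its underside.
- peg1: cedar peg, a round-ended stick 30 mm long, 10 mm thick, 12 g, in the blue box at the start; from three to five such pegs are there. Origin: its centre; x along the stick.
- peg2: cedar peg, a round-ended stick 30 mm long, 10 mm thick, 12 g, in the blue box at the start; from three to five such pegs are there. Origin: its centre; x along the stick.
- peg3: cedar peg, a round-ended stick 30 mm long, 10 mm thick, 12 g, in the blue box at the start; from three to five such pegs are there. Origin: its centre; x along the stick.
- peg4: cedar peg, a round-ended stick 30 mm long, 10 mm thick, 12 g, in the blue box at the start; from three to five such pegs are there. Origin: its centre; x along the stick.
- peg5: cedar peg, a round-ended stick 30 mm long, 10 mm thick, 12 g, in the blue box at the start; from three to five such pegs are there. Origin: its centre; x along the stick.
- shoetree1: wooden shoe tree, 220 mm long (x), about 64 mm high and wide, lying at the back; leave alone. Origin: below its middle, on the shelf.
- shoetree2: second wooden shoe tree, as the first; leave alone.
- can: closed aluminium deodorizer can, 56 mm across, 140 mm high; leave alone. Origin: centre of its underside.
- brush: shoe brush, 150 (x) x 50 (y) x 45 mm, walnut handle upwards; leave alone. Origin: centre of its underside.
- tin: flat black polish tin, 72 mm across, 20 mm high; leave alone. Origin: centre of its underside.
- shoehorn: flat steel shoehorn, about 166 (x) x 32 x 6 mm; leave alone. Origin: under its middle.
Things that resemble listed ones, but are neither listed nor needed, are in the scene too. Leave any purple or turquoise look-alike of the base alone.

How it is judged:
By the outcome, as a careful person would: the job done as asked, in the order asked, and still so for the second after the job is handed in, with the robot touching nothing.
Of peg1, peg2, peg3, peg4, peg5 only 3 to 5 are there at a start; the rules pass over those that are not, and their reading is None.
At some moment in a run one of bucket may be knocked a few centimetres aside while the robot is not near it.
It also fails if it takes over 210 s, if anything falls off the work surface, if the arm or the gripper's body presses on something with over 40 N, if the wrist force passes 120 N, or if a joint passes its speed limit or range.

## Working session

There is one attempt and no reset: what is moved stays moved. The work goes in short steps, each a Python script; the robot and the scene stay as the last script left them, time stands still between calls to the robot, and variables do not carry over. Pictures are saved under pics/ and viewed, at most 14 in all, crops included, and the job is handed in when it is done.

```bash
ls; mkdir -p pics; python3 - <<'E'
from rig import *
import cv2,numpy as np
for n in("scene","top"):
    p,d=camera(n); cv2.imwrite(f"pics/{n}0.png",p[:,:,::-1]); np.save(f"pics/{n}0.npy",d)
    c=camera_params(n); print(n,c)
s=sense(); print(s)
E
```

```text
pics
scene {'K': array([[487.42539238,   0.        , 285.00463172],
       [  0.        , 487.42539238, 212.32693494],
       [  0.        ,   0.        ,   1.        ]]), 'dist': array([0.04530389, 0.        , 0.        , 0.        , 0.        ]), 'position': array([ 1.27489028, -0.10960657,  1.37746521]), 'rotation': array([[ 0.1107221 ,  0.85697464, -0.50332404],
       [ 0.99383198, -0.09863761,  0.05068154],
       [-0.00621389, -0.50583109, -0.86261016]])}
top {'K': array([[475.43164275,   0.        , 279.95112845],
       [  0.        , 475.43164275, 212.90385668],
       [  0.        ,   0.        ,   1.        ]]), 'dist': array([-0.12775685,  0.        ,  0.        ,  0.        ,  0.        ]), 'position': array([ 0.24730923, -0.02319508,  1.47239233]), 'rotation': array([[ 0.01872673, -0.98500683,  0.17149591],
       [-0.99982101, -0.01798697,  0.00586658],
       [-0.00269393, -0.17157508, -0.98516736]])}
{'time_s': 0.1, 'joint_pos': array([ 1.22910081,  0.4693743 , -0.04858028,  1.53359262,  0.024119  ,
        1.14102375, -0.08231594]), 'qd': array([ 0.00060608, -0.00082879,  0.00162197, -0.00344422, -0.00064626,
        0.00066583, -0.00047606]), 'joint_efforts': array([ 9.43652558e-04, -5.11510777e+01, -4.70744935e-02, -2.38387960e+01,
        1.07159602e-02,  4.35921043e-03,  1.31782005e-05]), 'position': array([ 0.20755905, -0.64177522,  0.2553495 ]), 'tcp_rot': array([[ 9.51474467e-01,  3.07727034e-01, -6.41324141e-04],
       [ 3.07727690e-01, -9.51472962e-01,  1.69451506e-03],
       [-8.87544854e-05, -1.80964101e-03, -9.99998359e-01]]), 'wrist_force': array([-1.10923012, -0.45628608,  0.69213762]), 'ft_torque': array([0.03528579, 0.0619507 , 0.02379037]), 'gripper_force': 0.0, 'finger_gap': 0.08515778811519419}
```

View pics/scene0.png

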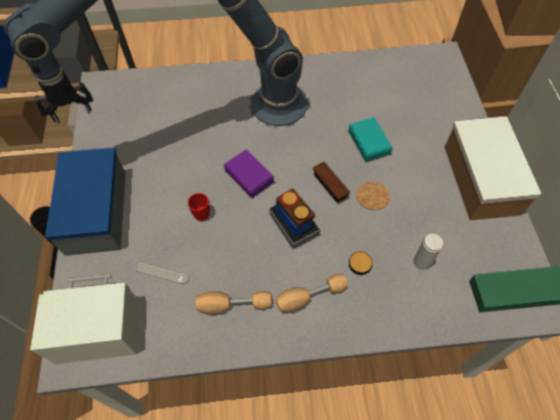

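View pics/top0.png

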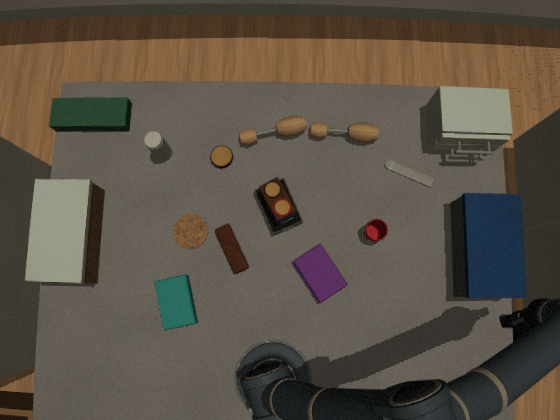

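The scene view shows the stack at about (295,215), bucket (200,207), mat (373,195), brush (331,182); in the top view the stack is at (279,205), bucket (376,231), mat (190,231). Next I'll measure them and zoom in on the stack.

```bash
cat > h.py <<'E'
from rig import *
import cv2,numpy as np
P={n:camera_params(n) for n in("scene","top")}
def cloud(n,d):
    c=P[n]; h,w=d.shape; u,v=np.meshgrid(np.arange(w),np.arange(h))
    r=cv2.undistortPoints(np.stack([u,v],-1).reshape(-1,1,2).astype(np.float64),c["K"],c["dist"]).reshape(h,w,2)
    r=np.dstack([r,np.ones((h,w))])*d[...,None]
    X=r@c["rotation"].T+c["position"]; X[d==0]=np.nan; return X
def ray(n,uv,z):
    c=P[n]; r=cv2.undistortPoints(np.array(uv,float).reshape(-1,1,2),c["K"],c["dist"]).reshape(-1,2)
    r=np.c_[r,np.ones(len(r))]@c["rotation"].T; o=c["position"]; return (o+r*((z-o[2])/r[:,2])[:,None])[:,:2]
def look(n):
    p,d=camera(n); return p,cloud(n,d),cv2.cvtColor(p,cv2.COLOR_RGB2HSV)
def rect(pts):
    """centre, sides (long,short), yaw of long side in (-90,90] deg"""
    (c,s,a)=cv2.minAreaRect(pts.astype(np.float32)); 
    if s[0]<s[1]: s=(s[1],s[0]); a+=90
    return np.round(c,4),np.round(s,4),(a+90)%180-90
E
python3 - <<'E'
from h import *
for n,(cx,cy) in (("scene",(295,215)),("top",(279,205))):
    p=cv2.imread(f"pics/{n}0.png"); d=np.load(f"pics/{n}0.npy"); X=cloud(n,d); hsv=cv2.cvtColor(p,cv2.COLOR_BGR2HSV)
    cv2.imwrite(f"pics/{n}_crop.png",cv2.resize(p[cy-45:cy+45,cx-45:cx+45],(560,560),interpolation=cv2.INTER_CUBIC))
    yy,xx=np.mgrid[:420,:560]; near=(abs(xx-cx)<50)&(abs(yy-cy)<50)
    for lo,hi in((.117,.14),(.09,.11),(.035,.055)):
        m=near&(X[...,2]>lo)&(X[...,2]<hi)
        print(n,lo,m.sum(),np.round(np.nanmedian(X[m],0),4) if m.sum() else"",rect(X[m][:,:2]) if m.sum()>5 else"")
    red=(hsv[...,1]>150)&((hsv[...,0]<6)|(hsv[...,0]>174))&(hsv[...,2]>60); 
    b={"scene":(200,207),"top":(376,231)}[n]; m=red&(abs(xx-b[0])<30)&(abs(yy-b[1])<30)
    print("bucket",m.sum(),np.nanmin(X[m],0),np.nanmax(X[m],0)); t=m&(X[...,2]>.074); print(t.sum(),cv2.minEnclosingCircle(X[t][:,:2].astype(np.float32)))
    b={"scene":(373,195),"top":(190,231)}[n]; m=(hsv[...,1]>90)&(abs(xx-b[0])<24)&(abs(yy-b[1])<24)&(X[...,2]<.012)
    print("mat",m.sum(),np.nanmedian(X[m],0),cv2.minEnclosingCircle(X[m][:,:2].astype(np.float32)))
E
```

```text
scene 0.117 750 [ 0.5308 -0.0031  0.1289] (array([ 0.5267, -0.0022]), array([0.1181, 0.0691]), 29.762304306030273)
scene 0.09 98 [ 0.5561 -0.0228  0.1011] (array([ 0.5479, -0.0179]), array([0.1297, 0.0522]), 57.09280776977539)
scene 0.035 1558 [ 0.3979 -0.0153  0.0449] (array([0.4056, 0.0178]), array([0.3398, 0.272 ]), 31.02584457397461)
bucket 437 [ 0.41362717 -0.33176102 -0.0018226 ] [ 0.48172819 -0.26952993  0.08628589]
70 ((0.4486352801322937, -0.29854974150657654), 0.0342085175216198)
mat 720 [0.4422551  0.26846055 0.00404013] ((0.4408802092075348, 0.26646873354911804), 0.056831832975149155)
top 0.117 879 [ 0.5247 -0.0047  0.1296] (array([ 0.5251, -0.0046]), array([0.1168, 0.0643]), 29.143203735351562)
top 0.09 34 [ 0.4811 -0.0344  0.1008] (array([ 0.5201, -0.0076]), array([0.1062, 0.0667]), 26.881380081176758)
top 0.035 1048 [0.4617 0.0028 0.0449] (array([ 0.4881, -0.0094]), array([0.2945, 0.2367]), -88.92172253131866)
bucket 231 [ 0.41359342 -0.33445052 -0.00638671] [ 0.47748045 -0.27081829  0.088199  ]
60 ((0.4460362195968628, -0.30162933468818665), 0.032941173762083054)
mat 939 [0.44026846 0.26606436 0.00481228] ((0.44085878133773804, 0.26691871881484985), 0.056018196046352386)
```

```bash
python3 -c "
import cv2,numpy as np
a=cv2.imread('pics/scene_crop.png');b=cv2.imread('pics/top_crop.png')
f=lambda i:cv2.resize(np.clip(i.astype(float)*1.8,0,255).astype(np.uint8),(400,400))
cv2.imwrite('pics/crops.png',np.hstack([f(a),f(b)]))"
```

```text
(no output)
```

View pics/crops.png

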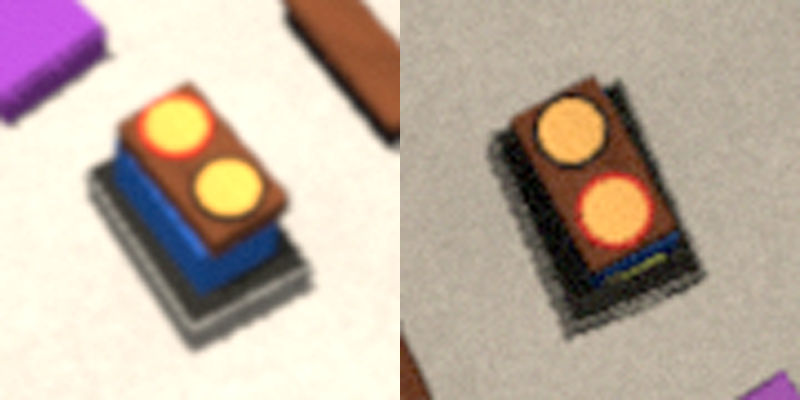

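The yellow mark shows in the top view (about (640,265) in the enlarged crop), on the robot side. So box +x points away from the robot, yaw about 29°. Next: lift the polish case off.

```bash
cat >> h.py <<'E'
def Rb(yaw,tilt=0,roll=0):
    """box attitude: yaw, then tilt>0 = -x end down, then roll about its x; deg"""
    from scipy.spatial.transform import Rotation as R
    return R.from_euler("ZYX",[yaw,-tilt,roll],degrees=True).as_matrix()
F=np.diag([1.,-1,-1])
def Rt(*a): return Rb(*a)@F
E
python3 - <<'E'
from h import *
c=np.array([.5258,-.0036]); y=29.2
movep([*c,.22],Rt(y)); move_l([*c,.126],feed=.08)
command_gripper(.05,50); s=sense(); print(s["finger_gap"],s["gripper_force"],s["wrist_force"])
move_l([*c,.20],feed=.1); s=sense(); print(s["finger_gap"],s["gripper_force"],s["time_s"])
yp=-10
movep([.56,-.19,.10],Rt(yp)); print(move_l([.56,-.19,.020],feed=.06,until_force=6),sense()["position"])
command_gripper(.085); move_l([.56,-.19,.2],feed=.2)
movep([.5,-.25,.3],Rt(yp))
for n in("scene","top"):
    p,X,hsv=look(n); cv2.imwrite(f"pics/{n}1.png",p[:,:,::-1]); np.save(f"pics/{n}1X.npy",X)
print(sense()["time_s"])
E
```

```text
0.06266385244447248 56.1230993270874 [-0.86498094 -0.86838085  4.74293452]
0.06273089480540192 55.35122036933899 5.1833
True [ 0.55965072 -0.1899128   0.02575084]
9.2417
```

```bash
python3 - <<'E'
from h import *
A=cv2.imread("pics/top1.png"); B=cv2.imread("pics/scene1.png")
f=lambda i:cv2.resize(cv2.convertScaleAbs(i,alpha=1.6),(400,400),interpolation=cv2.INTER_CUBIC)
cv2.imwrite("pics/c1.png",np.hstack([f(A[155:285,240:370]),f(B[145:275,200:330])]))
for n,c in(("top",(279,205)),("scene",(295,215))):
    X=np.load(f"pics/{n}1X.npy"); yy,xx=np.mgrid[:420,:560]; near=(abs(xx-c[0])<50)&(abs(yy-c[1])<50)
    for ctr,lo,hi in(((.5258,-.0036),.088,.112),((.5258,-.0036),.038,.052),((.56,-.19),.018,.034)):
        m=(np.hypot(X[...,0]-ctr[0],X[...,1]-ctr[1])<.1)&(X[...,2]>lo)&(X[...,2]<hi)
        print(n,m.sum(),rect(X[m][:,:2]),np.nanmedian(X[m][:,2]))
E
```

```text
top 801 (array([ 0.5237, -0.0083]), array([0.1118, 0.0626]), 26.58330535888672) 0.10191011266984673
top 647 (array([ 0.5216, -0.0061]), array([0.1507, 0.1003]), 23.902502059936523) 0.04507274365766012
top 655 (array([ 0.5591, -0.1902]), array([0.1186, 0.0645]), -10.273460388183594) 0.028524306221198392
scene 707 (array([ 0.5246, -0.0069]), array([0.1128, 0.0655]), 26.520761489868164) 0.1013256031320815
scene 449 (array([ 0.5227, -0.005 ]), array([0.1517, 0.1005]), 24.52334976196289) 0.044877223416037504
scene 650 (array([ 0.5575, -0.1911]), array([0.1214, 0.0653]), -9.521392822265625) 0.02798963902550644
```

View pics/c1.png

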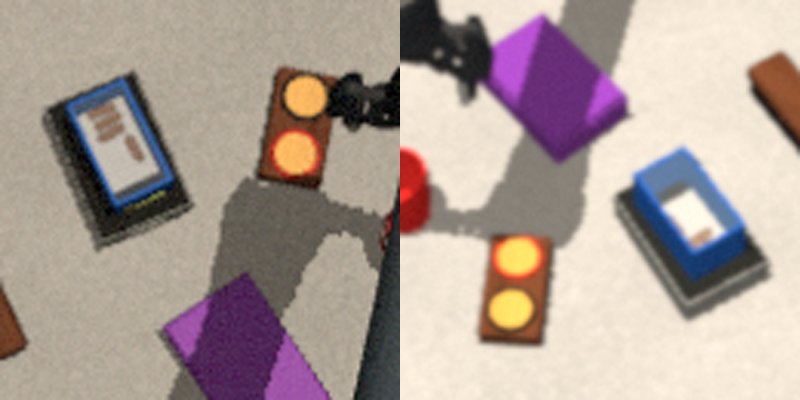

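Through the clear plate I count 4 pegs: three across the box at the far end and one lengthwise beside them. Box yaw is about 26.5°, base yaw about 24.2° and centred at (0.522,-0.0055). Next: grasp the box, then check the bucket and whether the tilted poses are reachable.

```bash
cat >> h.py <<'E'
G=np.array([0,0,.040])          # TCP in box frame while held
SL=np.array([-.0425,0,0])
def tcp_slot(S,*a): return np.array(S)+Rb(*a)@(G-SL)
def bucket():
    out=[]
    for n in("scene","top"):
        p,X,hsv=look(n)
        m=(hsv[...,1]>150)&((hsv[...,0]<6)|(hsv[...,0]>174))&(hsv[...,2]>60)&(X[...,2]>.072)&(X[...,2]<.092)&(X[...,0]>.3)
        k,l,st,_=cv2.connectedComponentsWithStats(cv2.dilate(m.astype(np.uint8),np.ones((5,5))))
        if k<2: out.append(None); continue
        m&=l==1+np.argmax(st[1:,4]); out.append((m.sum(),)+cv2.minEnclosingCircle(X[m][:,:2].astype(np.float32)))
    return out
E
python3 - <<'E'
from h import *
c=[.5242,-.0075]; y=26.5
movep([*c,.22],Rt(y)); move_l([*c,.085],feed=.08)
command_gripper(.05,60); s=sense(); print(s["finger_gap"],s["gripper_force"])
move_l([*c,.26],feed=.12); s=sense(); print(s["finger_gap"],s["time_s"])
print(bucket())
B=np.array([.447,-.300])
for az in(-33.9,-10,10):
  for t in(0,15,30,45,55,60):
    for r in(0,15,-15):
      q=inverse_kinematics(tcp_slot([*B,.11],az,t,r),Rt(az,t,r)); 
      if r==0 or q is None: print(az,t,r,None if q is None else np.round(q,2))
E
```

```text
0.061339572272998535 66.25789046287537
0.060933084207528306 14.0333
[(np.int64(78), (0.44838398694992065, -0.30184051394462585), 0.03367893770337105), (np.int64(67), (0.44629281759262085, -0.30193597078323364), 0.032820165157318115)]
-33.9 0 0 [ 0.74  0.45 -0.28  1.86  0.16  0.86 -1.79]
-33.9 15 0 [ 0.77  0.33 -0.32  2.04  0.26  0.54 -1.89]
-33.9 30 0 [ 0.87  0.26 -0.43  2.23  0.84  0.22 -2.47]
-33.9 45 0 [0.34 0.22 0.14 2.44 2.95 0.3  1.65]
-33.9 55 0 None
-33.9 55 15 None
-33.9 55 -15 None
-33.9 60 0 None
-33.9 60 15 None
-33.9 60 -15 None
-10 0 0 [ 0.76  0.45 -0.36  1.86  0.2   0.86 -1.44]
-10 15 0 [ 0.89  0.35 -0.42  2.03  0.11  0.54 -1.32]
-10 30 0 [ 1.06  0.29 -0.52  2.2  -0.3   0.21 -0.87]
-10 45 0 [ 1.25  0.31 -0.63  2.35  4.01  0.25  1.19]
-10 45 -15 None
-10 55 0 None
-10 55 15 None
-10 55 -15 None
-10 60 0 None
-10 60 15 None
-10 60 -15 None
10 0 0 [ 0.79  0.45 -0.42  1.88  0.23  0.86 -1.14]
10 15 0 [ 0.97  0.37 -0.5   2.01  0.02  0.6  -0.89]
10 30 0 [ 1.09  0.33 -0.47  2.14 -0.61  0.42 -0.2 ]
10 45 0 [ 1.65  0.52 -1.02  2.23 -0.96  0.24  0.31]
10 55 0 None
10 55 -15 None
10 60 0 None
10 60 -15 None
```

Outward tilting runs into the joint 6 limit, so I'll check yaws with the box turned around.

```bash
python3 - <<'E'
from h import *
B=np.array([.447,-.302])
for az in(100,125,146,170,190,-100,-60):
  bad=0;js=[]
  for t in(0,15,30,40,50,60):
    for r in(0,15,-15):
      q=inverse_kinematics(tcp_slot([*B,.115],az,t,r),Rt(az,t,r)); bad+=q is None
      if r==0: js.append(None if q is None else np.round(q,2))
  print(az,bad,js[0],js[2],js[4])
E
```

```text
100 0 [ 1.02  0.41 -0.71  1.99  0.36  0.86  0.29] [ 1.2   0.65 -0.77  1.72  0.03  1.25  0.63] [ 1.24  0.84 -0.77  1.56 -0.1   1.52  0.69]
125 0 [ 1.12  0.42 -0.8   2.01  0.4   0.87  0.72] [ 1.14  0.71 -0.83  1.66  0.21  1.42  0.87] [ 1.12  0.92 -0.83  1.45  0.12  1.75  0.86]
146 0 [ 1.2   0.44 -0.87  2.02  0.43  0.88  1.08] [ 1.1   0.74 -0.88  1.64  0.37  1.53  1.08] [ 1.04  0.96 -0.9   1.41  0.33  1.9   1.03]
170 0 [ 1.3   0.48 -0.95  2.01  0.5   0.91  1.47] [ 1.07  0.76 -0.96  1.66  0.56  1.6   1.33] [ 0.95  0.96 -0.94  1.45  0.56  1.98  1.27]
190 0 [ 1.36  0.53 -1.02  1.98  0.56  0.94  1.79] [ 1.07  0.77 -1.04  1.71  0.73  1.63  1.54] [ 0.81  0.86 -0.81  1.55  0.68  1.91  1.57]
-100 0 [ 0.18  0.43  0.53  1.94 -0.28  0.85 -2.46] [ 1.16  0.64 -1.18  2.02  1.18  1.31  2.39] [ 0.95  0.77 -1.18  2.08  1.41  1.69  2.1 ]
-60 4 [ 0.71  0.43 -0.21  1.86  0.11  0.86 -2.17] [-0.26  0.3   0.76  2.24  0.37  0.26 -2.53] [-0.39  0.33  0.71  2.45  2.02  0.44  1.95]
```

Yaw 125° works. Next: carry the box level and slowly to the bucket, tilt it in small steps, and look.

```bash
cat >> h.py <<'E'
AZ=125
def slot_target(B,z): 
    a=np.radians(AZ); return np.array([B[0]-.004*np.cos(a),B[1]-.004*np.sin(a),z])
def tilt_to(S,t0,t1,step=4,feed=.06,roll=0):
    for t in np.linspace(t0,t1,max(2,int(abs(t1-t0)/step)+1))[1:]: move_l(tcp_slot(S,AZ,t,roll),Rt(AZ,t,roll),feed=feed)
E
python3 - <<'E'
from h import *
S=slot_target((.4472,-.302),.104)
move_l(tcp_slot(S+[0,0,.12],AZ),Rt(AZ),feed=.1)
print(sense()["time_s"],bucket())
move_l(tcp_slot(S,AZ),feed=.1)
tilt_to(S,0,45); sleep(.5)
s=sense(); print(s["time_s"],s["finger_gap"],s["wrist_force"])
for n in("scene","top"):
    p,X,h=look(n); cv2.imwrite(f"pics/{n}2.png",p[:,:,::-1])
A=cv2.imread("pics/top2.png"); B=cv2.imread("pics/scene2.png")
f=lambda i:cv2.resize(cv2.convertScaleAbs(i,alpha=1.6),(400,400),interpolation=cv2.INTER_CUBIC)
cv2.imwrite("pics/c2.png",np.hstack([f(A[180:280,320:420]),f(B[160:260,150:250])]))
E
```

```text
17.0917 [(np.int64(75), (0.4474523365497589, -0.3001500070095062), 0.03406819328665733), None]
21.7917 0.06134051251224775 [-0.20427396  0.15987588 -3.07345153]
```

View pics/c2.png

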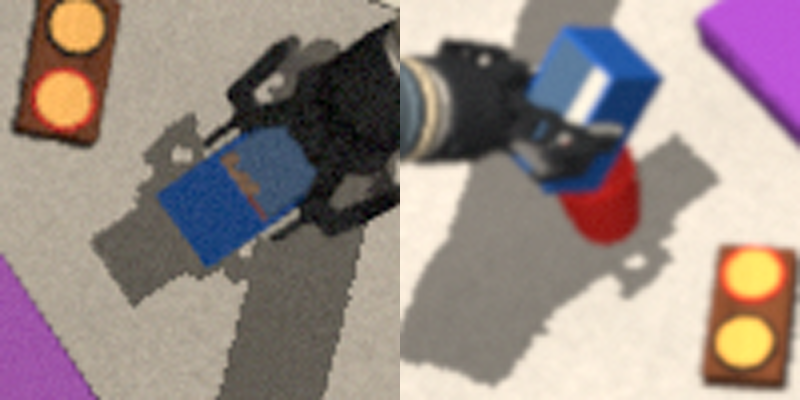

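The box sits over the bucket with peg edges visible near the slot end (about (240,180) in the left crop), so some are still caught. Next: rock and shake.

```bash
cat >> h.py <<'E'
def pose(S,t,r,off=(0,0,0),feed=.12):
    o=Rb(AZ,t,r)@np.array(off); move_l(tcp_slot(S,AZ,t,r)+o,Rt(AZ,t,r),feed=feed)
def shake(S,n=3,t=47):
    for i in range(n):
        pose(S,t,8); pose(S,t,-8); pose(S,t,0)
        for k in range(3): pose(S,t,0,(.006,0,0),.2); pose(S,t,0,(-.002,0,0),.2)
        for k in range(3): pose(S,t,0,(0,.005,0),.2); pose(S,t,0,(0,-.005,0),.2)
        pose(S,t,0)
        tilt_to(S,t,25,8,.12); tilt_to(S,25,t,8,.12)
def snap(k,w=(350,420,180,280)):
    for n in("scene","top"):
        p,X,h=look(n); cv2.imwrite(f"pics/{n}{k}.png",p[:,:,::-1])
    A=cv2.imread(f"pics/top{k}.png"); B=cv2.imread(f"pics/scene{k}.png")
    f=lambda i:cv2.resize(cv2.convertScaleAbs(i,alpha=1.6),(400,400),interpolation=cv2.INTER_CUBIC)
    cv2.imwrite(f"pics/c{k}.png",np.hstack([f(A[180:280,320:420]),f(B[160:260,150:250])]))
E
python3 - <<'E'
from h import *
S=slot_target((.4472,-.3015),.104)
fs=lambda:np.mean([(sleep(.02),sense()["wrist_force"][2])[1] for _ in range(10)])
f0=fs(); shake(S,2); print(f0,fs(),sense()["time_s"])
tilt_to(S,47,12); sleep(.2); snap(3); print(fs(),sense()["time_s"],sense()["finger_gap"])
E
```

```text
-2.601021845470375 -2.037733247963865 33.4917
-2.5570717016500533 35.9583 0.06114783426454124
```

View pics/c3.png

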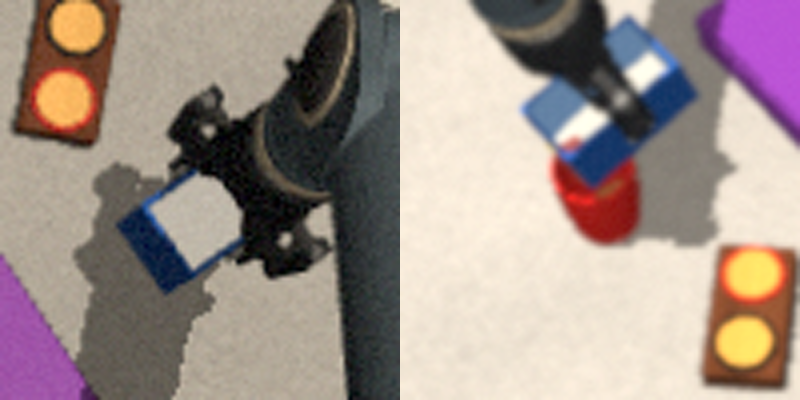

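The visible part of the box floor is empty, and pegs show in the bucket at about (610,185). Next: one more shake, then move aside level and look into both bucket and box.

```bash
python3 - <<'E'
from h import *
S=slot_target((.4472,-.3015),.104)
tilt_to(S,12,47,8,.12); shake(S,1); tilt_to(S,47,0,8,.12)
move_l(tcp_slot(S+[0,0,.12],AZ),feed=.2)
move_l([.50,-.06,.28],Rt(75),feed=.2)
print(bucket(),sense()["time_s"])
for n in("scene","top"):
    p,X,h=look(n); cv2.imwrite(f"pics/{n}4.png",p[:,:,::-1])
A=cv2.imread("pics/top4.png"); B=cv2.imread("pics/scene4.png")
f=lambda i,w=400:cv2.resize(cv2.convertScaleAbs(i,alpha=1.8),(w,300),interpolation=cv2.INTER_CUBIC)
cv2.imwrite("pics/c4.png",np.vstack([np.hstack([f(A[208:253,345:405]),f(B[184:229,170:230])]),np.hstack([f(A[150:240,220:340]),f(B[140:230,230:350])])]))
E
```

```text
[(np.int64(82), (0.4481986165046692, -0.3017854392528534), 0.03483027592301369), (np.int64(66), (0.4456503093242645, -0.3017558455467224), 0.033002957701683044)] 46.4917
```

View pics/c4.png

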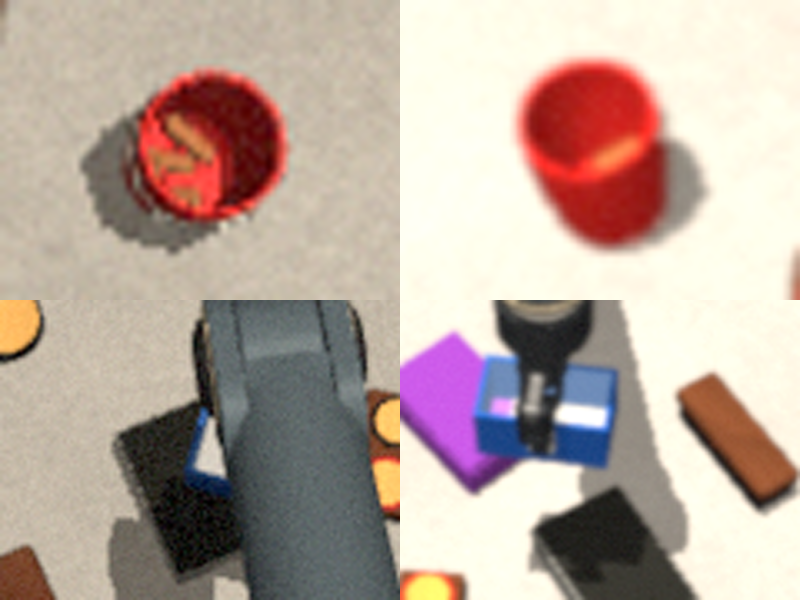

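The bucket holds about four pegs (top view: (187,138), (165,158), (178,165), (190,195)), and what I can see of the box is empty. Next: set it on the base, retreat and check inside.

```bash
python3 - <<'E'
from h import *
c=[.5221,-.0055]; y=24.2
move_l([*c,.16],Rt(y),feed=.15)
print(move_l([*c,.083],feed=.04,until_force=5),sense()["position"])
command_gripper(.085); move_l([*c,.22],feed=.2); movep([.5,-.25,.3],Rt(0))
print(sense()["time_s"])
for n in("scene","top"):
    p,X,h=look(n); cv2.imwrite(f"pics/{n}5.png",p[:,:,::-1])
    for ctr,lo,hi in((c,.088,.112),(c,.038,.052),((.56,-.19),.018,.034)):
        m=(np.hypot(X[...,0]-ctr[0],X[...,1]-ctr[1])<.1)&(X[...,2]>lo)&(X[...,2]<hi)
        print(n,m.sum(),rect(X[m][:,:2]),np.nanmedian(X[m][:,2]))
A=cv2.imread("pics/top5.png"); B=cv2.imread("pics/scene5.png")
f=lambda i:cv2.resize(cv2.convertScaleAbs(i,alpha=1.6),(400,400),interpolation=cv2.INTER_CUBIC)
cv2.imwrite("pics/c5.png",np.hstack([f(A[160:250,235:325]),f(B[170:260,250:340])]))
E
```

```text
True [ 0.52206747 -0.00551209  0.08551205]
51.5333
scene 701 (array([ 0.5206, -0.0041]), array([0.1134, 0.0646]), 24.910966873168945) 0.10111927931604492
scene 484 (array([ 0.5244, -0.004 ]), array([0.1516, 0.1002]), 24.579914093017578) 0.044696530804623436
scene 666 (array([ 0.5594, -0.1908]), array([0.1177, 0.0643]), -9.954147338867188) 0.027916814599268314
top 795 (array([ 0.5208, -0.0063]), array([0.1109, 0.0625]), 24.6370906829834) 0.10210547088447597
top 663 (array([ 0.5209, -0.007 ]), array([0.1506, 0.0999]), 24.3363094329834) 0.04535756866921492
top 637 (array([ 0.559, -0.19 ]), array([0.1176, 0.0641]), -9.942001342773438) 0.028444215573711462
```

View pics/c5.png

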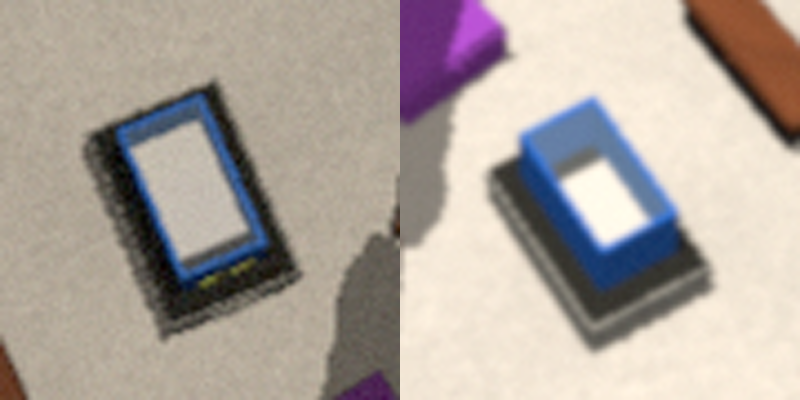

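The box is empty and square on the base (box (0.5207,-0.0052) at 24.7°, base (0.5226,-0.0055) at 24.5°). Next: put the polish case back on top, then check the bucket.

```bash
python3 - <<'E'
from h import *
k=[.5590,-.1903]; c=[.5213,-.0053]
movep([*k,.15],Rt(-10)); move_l([*k,.029],feed=.08); command_gripper(.05,50)
print(sense()["finger_gap"]); move_l([*k,.22],feed=.15)
move_l([*c,.20],Rt(24.6),feed=.15)
print(move_l([*c,.126],feed=.04,until_force=5),sense()["position"])
command_gripper(.085); move_l([*c,.24],feed=.15)
movep([.5,.15,.3],Rt(24))
print(sense()["time_s"],bucket())
for n in("scene","top"):
    p,X,h=look(n); cv2.imwrite(f"pics/{n}6.png",p[:,:,::-1])
    m=(np.hypot(X[...,0]-c[0],X[...,1]-c[1])<.1)&(X[...,2]>.115)&(X[...,2]<.14)
    print(n,m.sum(),rect(X[m][:,:2]),np.nanmedian(X[m][:,2]))
A=cv2.imread("pics/top6.png"); B=cv2.imread("pics/scene6.png")
f=lambda i:cv2.resize(cv2.convertScaleAbs(i,alpha=1.6),(400,400),interpolation=cv2.INTER_CUBIC)
cv2.imwrite("pics/c6.png",np.hstack([f(A[150:300,250:400]),f(B[135:285,180:330])]))
E
```

```text
0.06266278921885553
True [ 0.52128028 -0.00532658  0.13071174]
60.7 [(np.int64(84), (0.445239782333374, -0.29723870754241943), 0.035393692553043365), (np.int64(63), (0.44250327348709106, -0.2947061061859131), 0.032331693917512894)]
scene 755 (array([ 0.5225, -0.0031]), array([0.1207, 0.0663]), 24.588329315185547) 0.12908910460428946
top 885 (array([ 0.521 , -0.0057]), array([0.1183, 0.0644]), 24.347978591918945) 0.12971239772442966
```

View pics/c6.png

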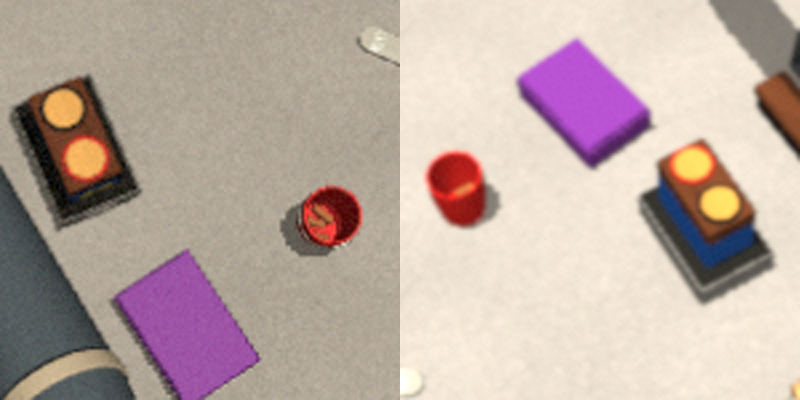

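The polish case is square on the box (24.4°, top at 0.129). The bucket has shifted about 6 mm, possibly the expected knock, so I'll remeasure and then move it to the mat.

```bash
python3 - <<'E'
from h import *
sleep(.5); b=bucket(); print(b); b=np.mean([q[1] for q in b],0); M=np.array([.4409,.2667])
movep([*b,.2],Rt(-34))
b2=bucket(); print(b2)
move_l([*b,.073],feed=.08)
command_gripper(.05,35); s=sense(); print(s["finger_gap"],s["gripper_force"])
move_l([*b,.085],feed=.04); move_l([*b,.27],feed=.12); print(sense()["finger_gap"])
move_l([.5,-.02,.27],Rt(0),feed=.15); move_l([*M,.27],Rt(31),feed=.15)
move_l([*M,.10],feed=.12); print(bucket())
print(move_l([*M,.074],feed=.03,until_force=4),sense()["position"],sense()["time_s"])
E
```

```text
[(np.int64(77), (0.44349366426467896, -0.294658899307251), 0.034443557262420654), (np.int64(66), (0.442812979221344, -0.29534682631492615), 0.03301980346441269)]
[(np.int64(65), (0.4462025761604309, -0.29628628492355347), 0.03450120985507965), (np.int64(44), (0.44298529624938965, -0.2957092225551605), 0.03298485651612282)]
0.06567726115829073 38.39085820131004
0.06605130842174421
[(np.int64(73), (0.4410436749458313, 0.2670847177505493), 0.03665764629840851), None]
True [0.44074975 0.26658274 0.07777088] 73.975
```

```bash
python3 - <<'E'
from h import *
M=sense()["position"]
command_gripper(.085); move_l([M[0],M[1],.25],feed=.1); movep([.55,-.2,.3],Rt(-20)); sleep(.5)
print(bucket(),sense()["time_s"])
for n in("scene","top"):
    p,X,h=look(n); cv2.imwrite(f"pics/{n}7.png",p[:,:,::-1])
    m=(np.hypot(X[...,0]-.522,X[...,1]+.005)<.1)&(X[...,2]>.115)&(X[...,2]<.14); print(rect(X[m][:,:2]))
A=cv2.imread("pics/top7.png"); B=cv2.imread("pics/scene7.png")
f=lambda i:cv2.resize(cv2.convertScaleAbs(i,alpha=1.7),(400,400),interpolation=cv2.INTER_CUBIC)
cv2.imwrite("pics/c7.png",np.hstack([f(A[200:260,160:220]),f(B[110:260,260:410])]))
E
```

```text
[(np.int64(110), (0.4422917068004608, 0.26644575595855713), 0.03462820127606392), (np.int64(81), (0.4398610591888428, 0.2650878131389618), 0.03312265872955322)] 78.5417
(array([ 0.5224, -0.0039]), array([0.1191, 0.0655]), 24.161802291870117)
(array([ 0.5203, -0.006 ]), array([0.1164, 0.064 ]), 24.28911018371582)
```

View pics/c7.png

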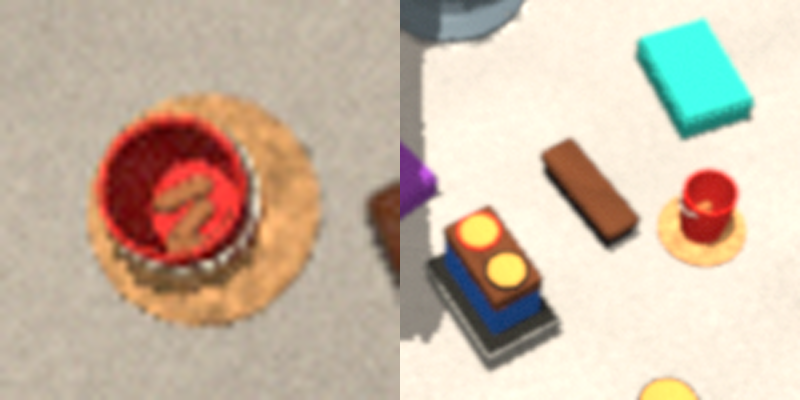

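View pics/top7.png

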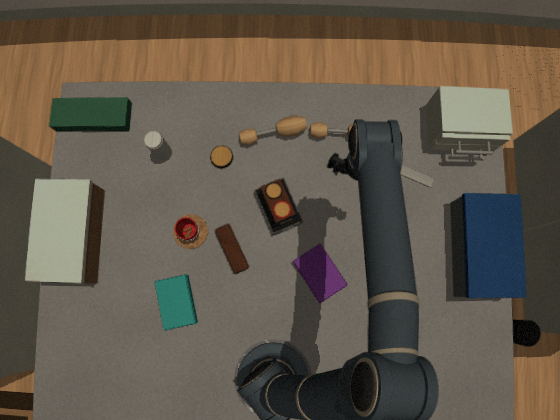

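The bucket stands centred on the mat with at least three pegs clearly visible (left crop, about (190,190), (195,215), (185,240)). Before handing in, I'll move the arm clear and check for a stray peg by differencing against the first pictures.

```bash
python3 - <<'E'
from h import *
movep([.208,-.642,.256],Rt(18)); 
for n in("scene","top"):
    p,X,h=look(n); cv2.imwrite(f"pics/{n}8.png",p[:,:,::-1])
    a=cv2.GaussianBlur(cv2.imread(f"pics/{n}0.png"),(3,3),0); b=cv2.GaussianBlur(p[:,:,::-1].copy(),(3,3),0)
    m=(cv2.absdiff(a,b).max(2)>22).astype(np.uint8)
    k,l,st,ce=cv2.connectedComponentsWithStats(m)
    for i in range(1,k):
        if st[i,4]>8: print(n,st[i],np.round(np.nanmedian(X[l==i],0),3))
A=cv2.imread("pics/top8.png"); B=cv2.imread("pics/scene8.png")
f=lambda i:cv2.resize(cv2.convertScaleAbs(i,alpha=2.2),(400,400),interpolation=cv2.INTER_LANCZOS4)
cv2.imwrite("pics/c8.png",np.hstack([f(A[213:248,170:205]),f(B[170:210,350:390])]))
E
```

```text
scene [34  0  4  3 10] [ 0.163 -0.6    0.601]
scene [ 82   0  16  13 124] [-1.501 -1.028 -0.598]
scene [223   0  22  11  84] [ 0.    -0.128  0.429]
scene [253   0  31  78 639] [ 0.034 -0.031  0.275]
scene [62 15 14 15 81] [-0.588 -0.842 -0.052]
scene [38 18 13  5 43] [ 0.208 -0.58   0.583]
scene [ 0 23 10 19 77] [ 0.21  -0.687  0.552]
scene [ 13  27  22  31 161] [ 0.256 -0.634  0.555]
scene [279  26  25  56 527] [-0.032  0.057  0.244]
scene [258  28  21  21  79] [ 0.024 -0.018  0.313]
scene [31 30 21 16 72] [ 0.224 -0.592  0.56 ]
scene [ 31  34  18  21 105] [ 0.236 -0.598  0.547]
scene [14 50  9  9 39] [-0.618 -1.138 -0.202]
scene [283  52  12   3  20] [0.058 0.032 0.29 ]
scene [ 128   72  134   85 4220] [ 0.007 -0.264  0.001]
scene [299  88   7   5  26] [-0.057  0.097  0.007]
scene [260  91   4   8  17] [ 0.015 -0.063  0.072]
scene [303  98   6   7  25] [0.012 0.098 0.013]
scene [364 173  24  30 590] [0.437 0.271 0.048]
scene [276 187  24  11 103] [ 0.474 -0.01   0.128]
scene [187 192  29  30 633] [ 0.419 -0.304  0.001]
scene [280 199  23  16 110] [ 0.519 -0.012  0.13 ]
scene [275 2
[... 603 characters left out ...]
5 -0.596  0.293]
top [  263   317   297   103 15530] [ 0.006 -0.434  0.002]
top [274 359  14   7  35] [ 0.058 -0.029  0.071]
top [244 360   9   4  15] [0.049 0.073 0.012]
top [272 365  16   9  84] [ 0.065 -0.024  0.269]
top [289 367   4   5  13] [ 0.052 -0.052  0.172]
top [251 368  16   7  64] [0.062 0.032 0.28 ]
top [236 370   7  12  44] [0.01  0.095 0.011]
top [285 374   8   4  16] [ 0.054 -0.044  0.278]
top [248 380   4   7  17] [0.021 0.054 0.245]
top [279 380  16   5  51] [ 0.039 -0.043  0.291]
top [237 392  16  28 190] [-0.045  0.062  0.263]
top [308 397   7  23  86] [ 0.004 -0.09   0.413]
top [253 416  15   3  22] [-0.044  0.026  0.298]
top [277 416   5   4  10] [-0.031 -0.022  0.355]
```

View pics/c8.png

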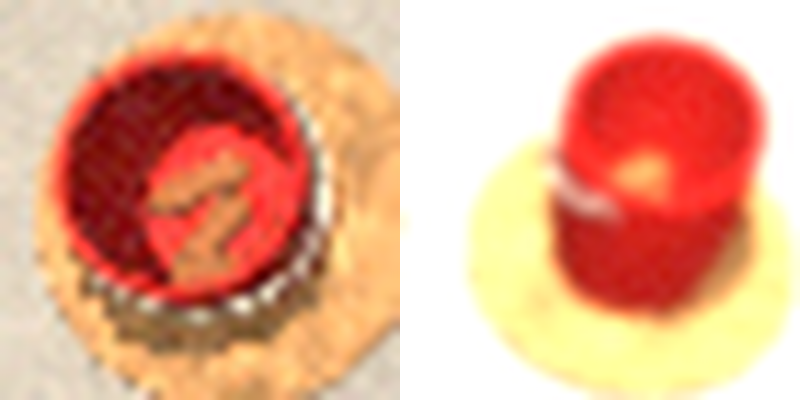

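```bash
python3 - <<'E'
from h import *
for n in("scene","top"):
    p,X,h=look(n); b=cv2.medianBlur(np.nan_to_num(X[...,2]).astype(np.float32),3)
    w=(abs(X[...,0]-.447)<.13)&(abs(X[...,1]+.30)<.13)
    print(n,w.sum(),(w&(b>.006)).sum(), ((h[...,0]>5)&(h[...,0]<22)&(h[...,1]>90)&w).sum())
    # peg-coloured blobs lying on the shelf anywhere, not in the listed brown things
    m=((h[...,0]>5)&(h[...,0]<22)&(h[...,1]>90)&(b>.003)&(b<.03)&(X[...,0]>.1)&(X[...,0]<.9)&(abs(X[...,1])<.7)).astype(np.uint8)
    k,l,st,_=cv2.connectedComponentsWithStats(m)
    for i in range(1,k):
        if st[i,4]>12: print(n,st[i],np.round(np.nanmedian(X[l==i],0),3))
print(bucket())
E
```

```text
scene 5528 96 0
scene [445 144  73  76 376] [0.527 0.557 0.021]
scene [318 177  21  24  30] [0.404 0.121 0.02 ]
scene [357 185  33  25 332] [0.46  0.26  0.005]
scene [371 185   6   5  18] [0.421 0.274 0.024]
scene [349 252  23  21 391] [0.683 0.178 0.021]
scene [258 302  14   7  16] [ 0.794 -0.121  0.027]
top 6686 62 0
top [210 146  22  22 359] [0.68  0.176 0.021]
top [ 94 188  10  96 281] [0.411 0.553 0.018]
top [173 214  35  35 416] [0.424 0.248 0.005]
top [183 226   9  11  58] [0.44  0.27  0.018]
[(np.int64(114), (0.44128209352493286, 0.2678128778934479), 0.034939009696245193), (np.int64(80), (0.4398340582847595, 0.26454317569732666), 0.033121272921562195)]
```

```bash
python3 -c "
from rig import *
print(finish_job())"
```

```text
the job is handed in; nothing more can be done
None
```

Handed in with all pegs apparently in the bucket: the box checked empty and no stray turned up on the shelf, though in the final view I could clearly make out only three of the four; the bucket is upright in the middle of the mat, and the blue box and polish case are squarely back on the grey case.

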